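# Ready the bench scale for weighing spices

## Task

Get the bench scale ready for weighing, with the fingertips only: switch it on by pressing down the raised far end of its rocker switch, then press the round units key (the middle one of the three small keys), and last the long zero key; press each key fully down and let it up again. Keep off the steel weighing plate so that the scale zeroes empty, do not press the two square keys, and leave the tub, measuring cup, cap and spice containers standing where they are.

Things in the scene. Friction and masses are not known exactly. Their poses are not given: they have to be found in the camera images.
- scale: white plastic bench scale, 340 long (x) by 300 wide (y), bolted down; origin under its centre on the table, z up; its front with the control panel is the -x end (towards the robot), the weighing plate covers the rear two thirds
- platter: steel weighing plate of the scale, 212 (x) by 290 (y) by 8 mm; origin at the centre of its underside, 64 mm behind (+x of) the scale's origin and 70 mm above the table, so its top is at 78 mm and its front edge 42 mm in front (-x) of the scale's origin; keep off it
- panel_mid (a point): centre of the grey control panel's surface (122 along x by 298 mm along y), 108 mm in front (-x) of the scale's origin, 56 mm above the table; x runs up the slope to the plate (it rises 10 degrees), y to the left, z square out. In this frame (x, y) mm: rocker pivot (0, 112); keys, all black, at x = -22: square y = 56, round 16, square -24, long -88; flat display at x 9 to 51, |y| under 75
- rocker (a joint): rocker switch at the panel's left end, rad: 0 off (far end raised), 0.36 fully on (far end pressed level with the panel); on from 0.24. It stays where it is left; pressing 12 to 15 mm behind the pivot takes about 4 N
- rocker_on_end (a point): middle of the rocker's far face, 12 mm from the pivot. Rocker 36 mm long (panel x), 22 wide; its two faces meet at the pivot in a shallow V of 0.36 rad, 4 mm above the panel. Off, this point is 8 mm and the far end 10 mm above the panel; on, the far face is parallel to the panel, 4 mm above it. Bezel round it 2.5 mm high, 46 by 32 mm. Point's x axis as panel_mid when off
- key_units_top (a point): centre of the top of the round units key, 20 mm across, 7 mm proud of the panel; it goes in 4 mm square to the panel and springs back (2 N to start, 4.5 N fully down); z axis is the panel's normal
- key_units (a joint): travel of the units key, m: 0 up, 0.004 fully down; pressed from 0.0028
- key_zero_top (a point): centre of the top of the long zero key, 18 mm (x) by 40 mm (y), at the panel's right end, 7 mm proud; same travel and spring as the units key
- key_zero (a joint): travel of the zero key, m: 0 up, 0.004 fully down; pressed from 0.0028
- key_store (a joint): travel of the left square key (18 mm, to the left of the units key), m: same travel and spring; not to be pressed
- key_print (a joint): travel of the right square key (18 mm, to the right of the units key), m: same travel and spring; not to be pressed
- weigh_tub: loose empty white round tub, 110 mm across its mouth, 75 high, beside the scale's left; origin under its centre
- measure: loose steel measuring cup, 72 mm across its mouth, 45 high, with a flat handle at 41 mm height reaching 152 mm along its -x, in front of the scale; origin under the cup's centre
- cap_loose: loose black jug cap, 64 mm across, 18 high, lying in front of the scale's left; origin under its centre
- spice_a: loose spice container, 58 by 85 by 170 mm, brick-red content; origin under its centre
- spice_b: loose spice container, 58 by 85 by 170 mm, green content; origin under its centre
- spice_c: loose small spice container, 50 by 50 by 120 mm, ochre content, white cap; origin under its centre

How it is judged:
On the way, in this order (a step that is already met when the one before it is completed fails the run):
1. the rocker is switched on (value of joint rocker above 0.24 rad), for 0.1 s.
2. the units key is pressed down (value of joint key_units above 0.0028 m), for 0.05 s.
3. the units key is up again and the zero key is pressed down (value of joint key_zero above 0.0028 m and value of joint key_units below 0.001 m), for 0.05 s.
At the end, for the whole second after the job is handed in: the rocker is on (0.24 rad or more), all four keys are up (less than 1 mm in), nothing rests on the weighing plate, and the loose things stand within 25 mm of where they were, at rest (value of joint rocker above 0.24 rad and value of joint each of key_store, key_units, key_print, key_zero below 0.001 m and contact force between platter and anything else below 0.5 N and distance of each of weigh_tub, measure, cap_loose, spice_a, spice_b, spice_c from where it was at the start of the episode below 0.025 m and linear speed of each of weigh_tub, measure, cap_loose, spice_a, spice_b, spice_c below 0.02 m/s); the robot touches nothing.
It fails at once if the arm or the gripper's body, not the fingers, leans on the scale (5 N or more) (contact force between the arm and scale above 5 N).
It fails at once if a square key is pressed (2 mm or more) (value of joint any of key_store, key_print above 0.002 m).
It fails at once if the units or zero key is pressed while the scale is switched off, or both are down together ((value of joint rocker below 0.24 rad and value of joint any of key_units, key_zero above 0.002 m) or value of joint each of key_units, key_zero above 0.002 m).
It fails at once if something presses on the weighing plate (contact force between platter and anything else above 1 N).
It fails at once if a loose thing is moved or lifted by more than 25 mm (distance of any of weigh_tub, measure, cap_loose, spice_a, spice_b, spice_c from where it was at the start of the episode above 0.025 m).
It also fails if it takes over 40 s, if anything falls off the work surface, if the arm or the gripper's body presses on something with over 40 N, if the wrist force passes 120 N, or if a joint passes its speed limit or range.

## Robot

A 7-joint arm with a two-finger parallel gripper is mounted at the origin on the work surface. World frame = base frame: x ahead of the robot, y to its left, z up, the work surface at z = 0. Lengths are in m, angles in rad, forces in N, time in s.
With the tool pointing down it reaches from about 0.425 to 0.875 m from the base axis. Payload 4.7 kg.
Tool frame: the origin (TCP) lies at the very end of the fingers, on their centre line; the grasp point (between the pads) lies 19 mm behind it; z points along the fingers, y is the line along which they close (so a half turn about z gives the same grasp; the last joint's range is limited). The gripper opens to 87 mm and grips with 3 to 60 N. Pads are 19 mm wide; open, the fingers measure 117 mm over their backs; the gripper's body (75 mm by 190 mm) begins 51 mm behind the grasp point.
Start: joints at [-1.143, 0.321, -0.07, 1.45, 0.023, 1.371, -0.057], TCP at [0.261, 0.595, 0.223] pointing down, gripper open.
Joint ranges: [-2.86, 2.86], [-0.3, 2.09], [-1.38, 1.24], [0.06, 2.45], [-1.56, 4.7], [0.09, 2.05], [-2.69, 2.69]. Speed limits (rad/s): [2.57, 2.57, 3.14, 3.14, 3.14, 3.14, 3.14].

## Interface

Orientations are given as a unit quaternion [w, x, y, z].
In Python, from plant import r gives the robot as it stands.
- The arm moves only by the tool arm_command, never from a script. Its argument "moves" is text: rows parted by semicolons, each of 7 numbers parted by spaces: the shift along the tool's x, y, z scaled (see below), then the turn, a rotation vector about the tool's x, y, z scaled (see below), then the closure in counts, from 0 (fully open) to 255 (shut). A call has 1 to 10 rows; each row shifts and turns the commanded pose from where the row before left it, along the tool's axes as they then stand; what a row does not reach is not made up. The controller multiplies each number of a shift by 50 mm and each number of a turn by 8 degrees. A row lasts 1/10 s, in which the tool goes at most 50 mm and 8.59 degrees, less where a joint would pass 70% of its speed; a pose out of reach is approached as far as the arm can. A call with a number of a shift or a turn outside -1 to 1 is refused whole. A call with a gripper value outside its range is refused whole. The fingers move at their own pace and stop on an object; "force" is the grip in N (left out, the last holds). Time passes only in rows, so rows that do not move let the fingers close. It gives the time, the measured TCP pose, the force, the opening and the grip force at its end, in the units of the state.
- r.read_state(): the state, without advancing time (a new reading comes with each control period).
- r.capture(name): name is "scene" or "top"; returns the picture (400x640x3 uint8, red, green, blue); there is no depth.
- r.camera_model(name): a dict with "camera_matrix" (3x3 intrinsics, pixels), "dist_coeffs" ([k1, k2, p1, p2, k3] as OpenCV has them; the pictures are not rectified), "eye" and "attitude" of the camera in the world. Camera axes: x right, y up, looking along -z (the intrinsics and any distortion apply to the point x, -y, -z); pixel columns grow to the right and rows downward; lengths in m; the calibration is good to about 2 mm. A picture is of the moment at which its call begins. camera_model takes no time and is no camera call.
- r.hand_in(): hands the job in; it is judged then, once.
The state is a dict: "time": time; "joint_positions": joint angles; "joint_vel": joint speeds; "joint_torque": joint torques, N m; "eef_pos": TCP position; "eef_rot": TCP orientation; "force": force on the tool from outside, world axes, zero at the start; "ft_torque": the same for the moment, N m; "gripper_width": finger opening in m; "finger_force": force on a finger pad.
Only numpy, scipy, OpenCV 4.12 (cv2) and the standard library are available. Lean on these libraries where they do the work, as an engineer would, in place of code of your own. Each camera call takes 0.05 s, during which the arm holds its last target. There are 200 camera calls.

## Working session

There is one attempt and no reset: what is moved stays moved. The work goes in short steps, Python scripts to look and compute and a tool call to move; the robot and the scene stay as the last step left them, time stands still between calls to the robot, and variables do not carry over. Pictures are saved under pics/ and viewed, at most 10 in all, crops included, and the job is handed in when it is done.

Besides the shell and the picture viewer there is one more tool, called after "Emit:" as name(argument=value, ...) on one line, values as JSON. arm_command: Moves the arm, as the interface text tells. Shifts and turns lie within -1 to 1; 1 stands for 50 mm of shift or 8 degrees of turn. Its arguments: {"type":"object","properties":{"moves":{"type":"string"},"force":{"type":"number"}},"required":["moves"]}

```bash
mkdir -p pics
python3 - <<'E'
from plant import r
import cv2
for n in("scene","top"):
    cv2.imwrite(f"pics/{n}0.png",r.capture(n)[:,:,::-1]); print(n,r.camera_model(n))
s=r.read_state();print(s)
E
```

```text
scene {'camera_matrix': array([[446.23638497,   0.        , 319.77033551],
       [  0.        , 446.23638497, 194.90235559],
       [  0.        ,   0.        ,   1.        ]]), 'dist_coeffs': array([-0.06888888,  0.        ,  0.        ,  0.        ,  0.        ]), 'eye': array([ 1.1243665 , -0.84448587,  0.86657649]), 'attitude': array([0.85042564, 0.43174803, 0.12613611, 0.27287277])}
top {'camera_matrix': array([[435.25752287,   0.        , 320.07475062],
       [  0.        , 435.25752287, 200.12437179],
       [  0.        ,   0.        ,   1.        ]]), 'dist_coeffs': array([0.01206113, 0.        , 0.        , 0.        , 0.        ]), 'eye': array([0.2943553 , 0.04925757, 1.20720722]), 'attitude': array([-0.69233198, -0.07858743,  0.08116495,  0.71267994])}
{'time': 0.1, 'joint_positions': array([-1.14289529,  0.32171321, -0.07007479,  1.45154956,  0.022641  ,
        1.37081515, -0.05691258]), 'joint_vel': array([-0.0010575 , -0.0019563 , -0.00106938, -0.00315524, -0.00086907,
        0.00117335, -0.00025482]), 'joint_torque': array([ 1.87706896e-04, -4.92572808e+01, -4.05569477e-01, -3.13401675e+01,
       -6.42823800e-02,  3.94723972e-02,  5.46696845e-05]), 'eef_pos': array([0.26122369, 0.59465501, 0.22159572]), 'eef_rot': array([-1.06527948e-04,  2.05420618e-01,  9.78673412e-01, -8.42929872e-04]), 'force': array([-0.46579711,  0.0983791 ,  0.30192454]), 'ft_torque': array([-0.02235422,  0.06647109,  0.03426997]), 'finger_force': 0.0, 'gripper_width': 0.08713560048547622}
```

View pics/scene0.png

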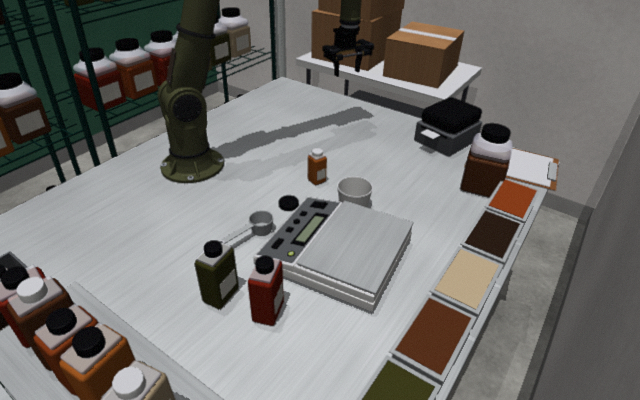

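View pics/top0.png

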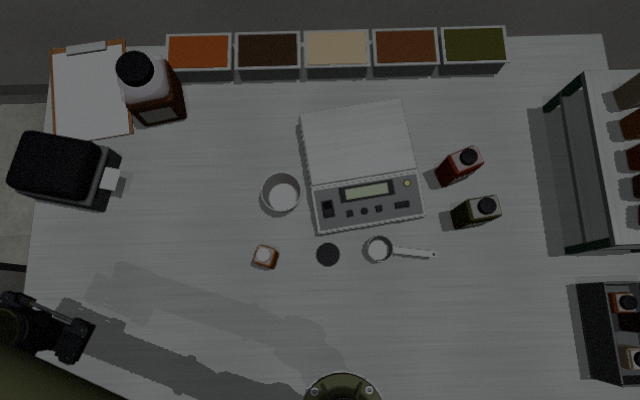

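The top view shows the panel at about (312-424, 175-233), with the rocker at (327,208) and the keys at (349,213), (364,211), (379,209) and (402,205). The tub is at (281,194), the cap at (328,254), the cup at (378,249), and the small spice container at (265,256). I'll enlarge the panel.

Run:
```python
import cv2
a=cv2.imread("pics/top0.png")[95:240,295:430]
cv2.imwrite("pics/c1.png",cv2.convertScaleAbs(cv2.resize(a[65:],None,fx=5.9,fy=5.9,interpolation=cv2.INTER_CUBIC),alpha=1.6))
```

```text
(no output)
```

View pics/c1.png

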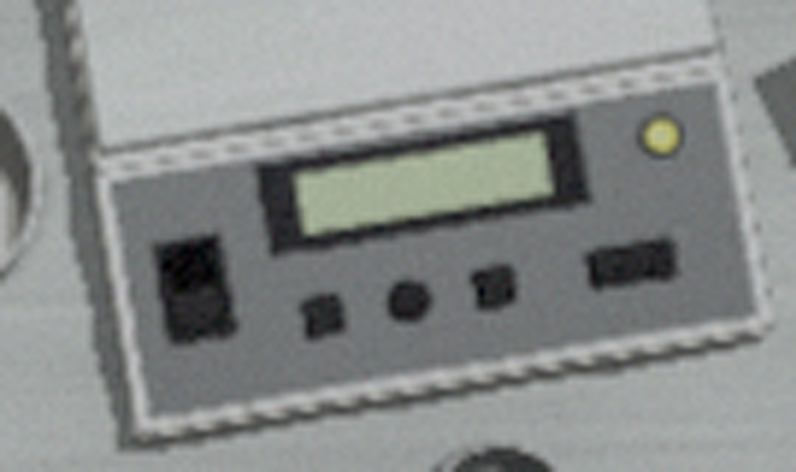

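The enlarged crop shows, in crop pixels: bezel centre (194,290), square keys (323,316) and (494,287), round key (409,301), long key (632,264), display corners (262,166), (578,118), (588,200), (273,253), and panel corners (112,182), (718,84), (757,318), (145,420). Next I fit the scale's pose to these.

```bash
cat > h.py <<'E'
import numpy as np,cv2
from plant import r
from scipy.optimize import least_squares
from scipy.spatial.transform import Rotation as R
def proj(n,P):
    c=r.camera_model(n);q=c["attitude"];Rc=R.from_quat([*q[1:],q[0]])
    p=Rc.inv().apply(np.asarray(P,float)-c["eye"])*[1,-1,-1]
    return cv2.projectPoints(p,np.zeros(3),np.zeros(3),c["camera_matrix"],c["dist_coeffs"])[0][:,0]
def panel(Q,x):  # panel frame (m) -> world, scale pose x=(x,y,yaw)
    Rz=R.from_euler("z",x[2]);Ry=R.from_euler("y",-10,degrees=True)
    return Rz.apply(Ry.apply(Q)+[-.108,0,.056])+[x[0],x[1],0]
E
cat > fit.py <<'E'
from h import *
M=np.array([(0,112,2.5),(-22,56,7),(-22,16,7),(-22,-24,7),(-22,-88,7),(51,75,0),(51,-75,0),(9,-75,0),(9,75,0),(61,149,0),(61,-149,0),(-61,-149,0),(-61,149,0)])/1e3
uv=np.array([(194,290),(323,316),(409,301),(494,287),(632,264),(262,166),(578,118),(588,200),(273,253),(112,182),(718,84),(757,318),(145,420)],float)
uv=(uv+.5)/5.9-.5+[295,160]
f=lambda x:(proj("top",panel(M,x))-uv).ravel()
s=least_squares(f,[.6,0,0],loss="soft_l1");print(s.x,np.degrees(s.x[2]));print(f(s.x).reshape(-1,2).round(2))
np.save("x.npy",s.x)
x=s.x
for n,q in dict(mid=(0,0,0),rock=(12,112,8),units=(-22,16,7),zero=(-22,-88,7)).items(): 
  P=panel(np.array(q)/1e3,x);print(n,P.round(4),proj("scene",[P]).round(1))
# loose things on table, from top pics
import itertools
def ground(u,z):
    return least_squares(lambda p:(proj("top",[[p[0],p[1],z]])-u).ravel(),[.5,0]).x.round(3)
print("tub",ground([281,192],.075),"cap",ground([328,254],.018),"cup",ground([378,249],.045),"handle end",ground([436,255],.041),"spc",ground([264,252],.12),"red",ground([467,157],.17),"green",ground([487,206],.17))
E
python3 fit.py
python3 - <<'E'
import cv2
a=cv2.imread("pics/scene0.png")[185:275,250:390]
cv2.imwrite("pics/c2.png",cv2.convertScaleAbs(cv2.resize(a,None,fx=5.5,fy=5.5,interpolation=cv2.INTER_CUBIC),alpha=1.4))
E
```

```text
[ 0.65814506 -0.07405902  0.14056441] 8.053747621948569
[[ 0.1  -0.22]
 [ 0.2  -0.06]
 [ 0.23  0.03]
 [ 0.4  -0.05]
 [ 0.26 -0.06]
 [-1.17  0.03]
 [-0.52 -0.83]
 [ 0.48  0.45]
 [-0.42  0.55]
 [-3.28 -1.85]
 [ 1.68 -3.08]
 [ 3.03  1.35]
 [-1.4   2.39]]
mid [ 0.5512 -0.0892  0.056 ] [[300.5 225.8]]
rock [0.5458 0.0232 0.066 ] [[321.9 202.6]]
units [ 0.5263 -0.0766  0.0591] [[296.1 219.3]]
zero [ 0.5409 -0.1795  0.0591] [[276.9 241.2]]
tub [0.58  0.145] cap [0.417 0.024] cup [ 0.424 -0.11 ] handle end [ 0.404 -0.264] spc [0.416 0.185] red [ 0.633 -0.328] green [ 0.507 -0.364]
```

View pics/c2.png

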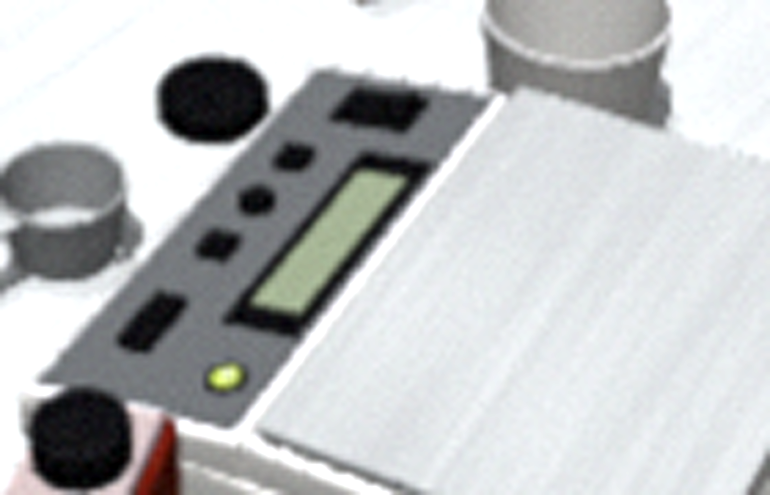

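The scene view agrees within about 2 px: units key at crop (257,199), or image (296.7,221.3), and zero key at (153,321), or (277.8,243.4). I'll run a joint fit using the keys only, then plan the moves.

```bash
cat > fit2.py <<'E'
from h import *
M=np.array([(0,112,2.5),(-22,56,7),(-22,16,7),(-22,-24,7),(-22,-88,7)])/1e3
top=np.array([(194,290),(323,316),(409,301),(494,287),(632,264)],float)
top=(top+.5)/5.9-.5+[295,160]
sc=np.array([(379,110),(294,157),(257,199),(218,244),(153,321)],float);sc=(sc+.5)/5.5-.5+[250,185]
f=lambda x:np.r_[(proj("top",panel(M,x)+[0,0,x[3]])-top).ravel(),(proj("scene",panel(M,x)+[0,0,x[3]])-sc).ravel(),x[3]/.002]
s=least_squares(f,[.65,-.07,.14,0]);x=s.x;print(x,f(x)[:-1].reshape(-1,2).round(2).tolist())
np.save("x.npy",x)
E
cat > plan.py <<'E'
from h import *
import sys
x=np.load("x.npy");s=r.read_state()
q=s["eef_rot"];Rt=R.from_quat([*q[1:],q[0]])
Rp=R.from_euler("z",x[2])*R.from_euler("y",-10,degrees=True)
Rg=R.from_matrix(np.column_stack([Rp.apply([0,1,0]),Rp.apply([1,0,0]),Rp.apply([0,0,-1])]))
print("t",s["time"],"tcp",s["eef_pos"].round(4),"F",s["force"].round(2),"turn/8deg",((Rt.inv()*Rg).as_rotvec(degrees=True)/8).round(2))
print("tcp in panel mm",(1e3*Rp.inv().apply(s["eef_pos"]-panel(np.zeros(3),x))).round(1))
for n,g in dict(rock=(17,112,30),units=(-22,16,30),zero=(-22,-88,30)).items():
    P=panel(np.array(g)/1e3,x);d=P-s["eef_pos"]
    print(n,P.round(4),"rel tool/50mm",(Rt.inv().apply(d)/.05).round(2))
E
python3 fit2.py;python3 plan.py
```

```text
[ 0.65907846 -0.07371962  0.14601077 -0.00306207] [[0.2, -0.14], [0.26, -0.11], [0.24, -0.09], [0.35, -0.24], [0.13, -0.37], [0.12, -0.16], [-0.04, -0.66], [-0.03, -0.48], [0.04, -0.48], [-0.07, -0.59]]
t 0.1 tcp [0.2612 0.5947 0.2216] F [-0.47  0.1   0.3 ] turn/8deg [-1.15 -0.62  7.22]
tcp in panel mm [-156.8  719.1  195.8]
rock [0.5473 0.0231 0.0885] rel tool/50mm [-9.84 -8.16  2.68]
units [ 0.5233 -0.0775  0.0817] rel tool/50mm [-10.2  -10.2    2.82]
zero [ 0.5384 -0.1804  0.0817] rel tool/50mm [-11.31 -11.96   2.82]
```

Emit:
arm_command(moves="0 0 0 0 0 0.9 255;0 0 0 0 0 0.9 255;0 0 0 0 0 0.9 255;0 0 0 0 0 0.9 255;0 0 0 0 0 0.9 255;0 0 0 0 0 0.9 255;0 0 0 0 0 0.9 255;0 0 0 0 0 0.9 255;0 0 0 0 0 0 255", force=20)

```text
time: 1.0
eef_pos: [0.2613, 0.5949, 0.222]
eef_rot: [0.0, 0.652, 0.759, -0.0]
force: [-0.1, -0.1, 0.6]
gripper_width: 0.0229
finger_force: 0.0
```

```bash
python3 plan.py
```

```text
t 1.0 tcp [0.2613 0.5949 0.222 ] F [-0.12 -0.1   0.62] turn/8deg [-1.25  0.    0.04]
tcp in panel mm [-156.6  719.3  196.2]
rock [0.5473 0.0231 0.0885] rel tool/50mm [-12.17   3.93   2.68]
units [ 0.5233 -0.0775  0.0817] rel tool/50mm [-14.08   3.15   2.82]
zero [ 0.5384 -0.1804  0.0817] rel tool/50mm [-16.16   3.14   2.82]
```

Emit:
arm_command(moves="-0.5 0.2 0 0 0 0 255;-0.87 0.28 0 0 0 0 255;-0.87 0.28 0 0 0 0 255;-0.87 0.28 0 0 0 0 255;-0.87 0.28 0 0 0 0 255;-0.87 0.28 0 0 0 0 255;-0.87 0.28 0 0 0 0 255;-0.87 0.28 0 0 0 0 255;-0.87 0.28 0 0 0 0 255;-0.87 0.28 0 0 0 0 255")

```text
time: 2.0
eef_pos: [0.4592, 0.2022, 0.2226]
eef_rot: [-0.0, 0.65, 0.76, 0.0]
force: [-0.2, 0.2, -0.3]
gripper_width: 0.0002
finger_force: 0.0
```

Emit:
arm_command(moves="-0.87 0.28 0 0 0 0 255;-0.87 0.28 0 0 0 0 255;-0.87 0.28 0 0 0 0 255;-0.87 0.28 0 0 0 0 255;-0.3 0.2 0 0 0 0 255;0 0 0 -0.6 0 0 255;0 0 0 -0.6 0 0 255;0 0 0 0 0 0 255")

```text
time: 2.8
eef_pos: [0.5505, 0.0264, 0.2218]
eef_rot: [0.054, 0.648, 0.757, 0.064]
force: [-0.3, 0.2, -0.5]
gripper_width: 0.0005
finger_force: 0.0
```

```bash
python3 plan.py
```

```text
t 2.8 tcp [0.5505 0.0264 0.2218] F [-0.27  0.18 -0.47] turn/8deg [-0.06 -0.02  0.05]
tcp in panel mm [ 43.7 114.9 160.7]
rock [0.5473 0.0231 0.0885] rel tool/50mm [-0.06 -0.51  2.62]
units [ 0.5233 -0.0775  0.0817] rel tool/50mm [-1.97 -1.31  2.62]
zero [ 0.5384 -0.1804  0.0817] rel tool/50mm [-4.05 -1.32  2.61]
```

Emit:
arm_command(moves="-0.06 -0.51 0.5 -0.06 0 0.05 255;0 0 0.8 0 0 0 255;0 0 0.8 0 0 0 255;0 0 0.5 0 0 0 255;0 0 0 0 0 0 255")

```text
time: 3.3
eef_pos: [0.5481, 0.0237, 0.0866]
eef_rot: [0.055, 0.651, 0.755, 0.063]
force: [-1.0, 0.3, -0.4]
gripper_width: 0.0005
finger_force: 0.0
```

```bash
python3 plan.py
python3 - <<'E'
from plant import r
import cv2,numpy as np
a=r.capture("scene")[170:270,250:390,::-1]
b=r.capture("top")[160:235,295:435,::-1]
f=lambda a:cv2.convertScaleAbs(cv2.resize(a,(560,4*a.shape[0]),interpolation=cv2.INTER_CUBIC),alpha=1.4)
o=np.vstack([f(a[:75]),f(b)]);print(o.shape)
cv2.imwrite("pics/d1.png",o)
E
```

```text
t 3.3 tcp [0.5481 0.0237 0.0866] F [-0.99  0.26 -0.36] turn/8deg [-0.05  0.    0.01]
tcp in panel mm [ 17.5 112.5  28. ]
rock [0.5473 0.0231 0.0885] rel tool/50mm [-0.01 -0.01 -0.04]
units [ 0.5233 -0.0775  0.0817] rel tool/50mm [-1.93 -0.79 -0.03]
zero [ 0.5384 -0.1804  0.0817] rel tool/50mm [-4.01 -0.79 -0.03]
(600, 560, 3)
```

View pics/d1.png

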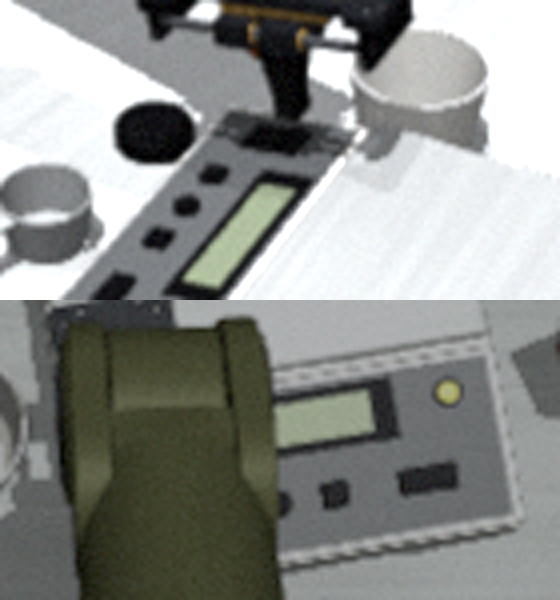

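The scene crop shows the fingertip just above the far half of the rocker (crop ~(290,115) over (285,138)). I'll press in small steps.

Emit:
arm_command(moves="0 0 0.2 0 0 0 255;0 0 0.1 0 0 0 255;0 0 0.04 0 0 0 255;0 0 0 0 0 0 255")

```text
time: 3.8
eef_pos: [0.5534, 0.0243, 0.0736]
eef_rot: [0.057, 0.652, 0.754, 0.067]
force: [-0.2, -0.2, -0.8]
gripper_width: 0.0007
finger_force: 0.0
```

Emit:
arm_command(moves="0 0 0.04 0 0 0 255;0 0 0.04 0 0 0 255;0 0 0 0 0 0 255")

```text
time: 4.1
eef_pos: [0.5544, 0.0244, 0.0698]
eef_rot: [0.057, 0.652, 0.753, 0.067]
force: [0.7, 0.2, 1.3]
gripper_width: 0.0004
finger_force: 0.3
```

```bash
python3 plan.py
```

```text
t 4.1 tcp [0.5544 0.0244 0.0698] F [0.68 0.16 1.26] turn/8deg [ 0.02 -0.01 -0.01]
tcp in panel mm [ 20.9 112.3  10.4]
rock [0.5473 0.0231 0.0885] rel tool/50mm [-0.01 -0.08 -0.39]
units [ 0.5233 -0.0775  0.0817] rel tool/50mm [-1.93 -0.85 -0.4 ]
zero [ 0.5384 -0.1804  0.0817] rel tool/50mm [-4.01 -0.85 -0.4 ]
```

Emit:
arm_command(moves="0 -0.1 -0.04 0 0 0 255;0 0 0.04 0 0 0 255;0 0 0.06 0 0 0 255;0 0 0.04 0 0 0 255;0 0 0 0 0 0 255")

```text
time: 4.6
eef_pos: [0.5504, 0.0238, 0.0637]
eef_rot: [0.057, 0.652, 0.753, 0.067]
force: [-0.7, -0.6, -0.4]
gripper_width: 0.0005
finger_force: 0.3
```

```bash
python3 plan.py
```

```text
t 4.6 tcp [0.5504 0.0238 0.0637] F [-0.66 -0.56 -0.45] turn/8deg [ 0.01 -0.01 -0.01]
tcp in panel mm [ 15.8 112.2   5. ]
rock [0.5473 0.0231 0.0885] rel tool/50mm [-0.    0.03 -0.5 ]
units [ 0.5233 -0.0775  0.0817] rel tool/50mm [-1.93 -0.75 -0.5 ]
zero [ 0.5384 -0.1804  0.0817] rel tool/50mm [-4.01 -0.75 -0.5 ]
```

Emit:
arm_command(moves="0 0 0.04 0 0 0 255;0 0 0 0 0 0 255")

```text
time: 4.8
eef_pos: [0.5506, 0.0238, 0.0631]
eef_rot: [0.057, 0.652, 0.753, 0.067]
force: [-5.8, -0.6, 13.0]
gripper_width: 0.0008
finger_force: 7.3
```

Emit:
arm_command(moves="0 0 0.04 0 0 0 255;0 0 0 0 0 0 255")

```text
time: 5.0
eef_pos: [0.5507, 0.0238, 0.0628]
eef_rot: [0.056, 0.652, 0.753, 0.067]
force: [-15.7, -1.1, 30.7]
gripper_width: 0.0006
finger_force: 16.4
```

```bash
python3 plan.py
```

```text
t 5.0 tcp [0.5507 0.0238 0.0628] F [-15.66  -1.14  30.67] turn/8deg [ 0.   -0.02 -0.02]
tcp in panel mm [ 15.9 112.2   4.1]
rock [0.5473 0.0231 0.0885] rel tool/50mm [-0.    0.02 -0.52]
units [ 0.5233 -0.0775  0.0817] rel tool/50mm [-1.92 -0.75 -0.52]
zero [ 0.5384 -0.1804  0.0817] rel tool/50mm [-4.   -0.75 -0.53]
```

A hard stop at 4 mm above the panel matches the rocker fully on. On to the units key.

Emit:
arm_command(moves="0 0 -0.3 0 0 0 255;0 0 -0.3 0 0 0 255;-0.7 -0.25 0 0 0 0 255;-0.7 -0.25 0 0 0 0 255;-0.52 -0.25 0 0 0 0 255;0 0 0 0 0 0 255;0 0 0 0 0 0 255")

```text
time: 5.7
eef_pos: [0.5226, -0.0774, 0.0824]
eef_rot: [0.057, 0.652, 0.753, 0.067]
force: [0.9, 0.1, 0.2]
gripper_width: 0.0008
finger_force: 0.0
```

```bash
python3 plan.py
python3 - <<'E'
from plant import r
import cv2,numpy as np
a=r.capture("scene")[170:270,250:390,::-1]
cv2.imwrite("pics/d2.png",cv2.convertScaleAbs(cv2.resize(a,None,fx=5,fy=5,interpolation=cv2.INTER_CUBIC),alpha=1.5))
E
```

```text
t 5.7 tcp [ 0.5226 -0.0774  0.0824] F [0.9  0.13 0.24] turn/8deg [ 0.01 -0.01 -0.02]
tcp in panel mm [-22.5  16.2  30.8]
rock [0.5473 0.0231 0.0885] rel tool/50mm [1.92 0.78 0.02]
units [ 0.5233 -0.0775  0.0817] rel tool/50mm [-0.    0.01  0.02]
zero [ 0.5384 -0.1804  0.0817] rel tool/50mm [-2.08  0.02  0.01]
```

View pics/d2.png

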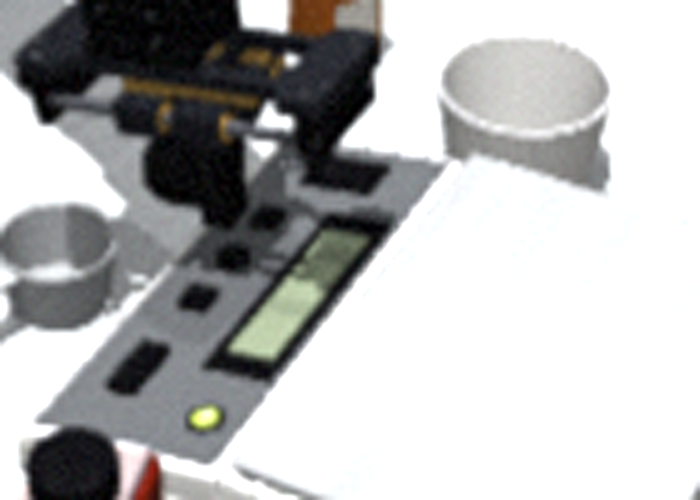

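The tip hangs over the round key (crop (225,215) above (235,257)), and the rocker looks flat. I'll press the units key.

Emit:
arm_command(moves="0 0 0.3 0 0 0 255;0 0 0.12 0 0 0 255;0 0 0 0 0 0 255;0 0 0.06 0 0 0 255;0 0 0.06 0 0 0 255;0 0 0.03 0 0 0 255;0 0 0 0 0 0 255")

```text
time: 6.45
eef_pos: [0.5281, -0.0759, 0.0557]
eef_rot: [0.057, 0.652, 0.754, 0.067]
force: [-5.1, 2.0, 9.1]
gripper_width: 0.0003
finger_force: 5.0
```

```bash
python3 plan.py
```

```text
t 6.45 tcp [ 0.5281 -0.0759  0.0557] F [-5.1   1.98  9.12] turn/8deg [ 0.01 -0.02 -0.01]
tcp in panel mm [-21.6  16.9   3.5]
rock [0.5473 0.0231 0.0885] rel tool/50mm [ 1.9   0.77 -0.52]
units [ 0.5233 -0.0775  0.0817] rel tool/50mm [-0.02 -0.01 -0.53]
zero [ 0.5384 -0.1804  0.0817] rel tool/50mm [-2.1  -0.   -0.53]
```

Emit:
arm_command(moves="0 0 0.03 0 0 0 255;0 0 0 0 0 0 255")

```text
time: 6.65
eef_pos: [0.5282, -0.076, 0.0554]
eef_rot: [0.056, 0.652, 0.753, 0.068]
force: [-11.7, 3.0, 22.1]
gripper_width: 0.0006
finger_force: 12.1
```

Emit:
arm_command(moves="0 0 -0.3 0 0 0 255;0 0 -0.3 0 0 0 255;-0.7 0 0 0 0 0 255;-0.7 0 0 0 0 0 255;-0.68 0 0 0 0 0 255;0 0 0 0 0 0 255;0 0 0 0 0 0 255")

```text
time: 7.35
eef_pos: [0.5377, -0.181, 0.0825]
eef_rot: [0.057, 0.652, 0.753, 0.067]
force: [-0.5, 0.4, 0.6]
gripper_width: 0.0006
finger_force: 0.0
```

```bash
python3 plan.py
```

```text
t 7.35 tcp [ 0.5377 -0.181   0.0825] F [-0.52  0.36  0.56] turn/8deg [ 0.01 -0.   -0.03]
tcp in panel mm [-22.6 -88.5  30.9]
rock [0.5473 0.0231 0.0885] rel tool/50mm [4.01 0.78 0.02]
units [ 0.5233 -0.0775  0.0817] rel tool/50mm [2.09 0.01 0.02]
zero [ 0.5384 -0.1804  0.0817] rel tool/50mm [0.01 0.01 0.02]
```

The units key bottomed out (22 N). The zero key gets the same press.

Emit:
arm_command(moves="0 0 0.3 0 0 0 255;0 0 0.12 0 0 0 255;0 0 0 0 0 0 255;0 0 0.06 0 0 0 255;0 0 0.06 0 0 0 255;0 0 0.03 0 0 0 255;0 0 0.03 0 0 0 255;0 0 0 0 0 0 255")

```text
time: 8.15
eef_pos: [0.5431, -0.1787, 0.0555]
eef_rot: [0.056, 0.652, 0.753, 0.068]
force: [-12.2, 4.2, 22.9]
gripper_width: 0.0002
finger_force: 12.1
```

```bash
python3 plan.py
```

```text
t 8.15 tcp [ 0.5431 -0.1787  0.0555] F [-12.23   4.23  22.92] turn/8deg [ 0.01 -0.03 -0.01]
tcp in panel mm [-21.8 -87.    3.3]
rock [0.5473 0.0231 0.0885] rel tool/50mm [ 3.98  0.77 -0.51]
units [ 0.5233 -0.0775  0.0817] rel tool/50mm [ 2.06 -0.01 -0.52]
zero [ 0.5384 -0.1804  0.0817] rel tool/50mm [-0.02 -0.   -0.53]
```

Emit:
arm_command(moves="0 0 -0.3 0 0 0 255;0 0 -0.7 0 0 0 255;0 0 -0.8 0 0 0 255;0 0 -0.8 0 0 0 255;0 0 -0.5 0 0 0 255;0 0 0 0 0 0 255;0 0 0 0 0 0 255")

```text
time: 8.85
eef_pos: [0.5165, -0.1834, 0.206]
eef_rot: [0.057, 0.652, 0.753, 0.068]
force: [0.3, 0.5, -0.6]
gripper_width: 0.0004
finger_force: 0.0
```

```bash
python3 plan.py
python3 - <<'E'
from plant import r
import cv2,numpy as np
a=r.capture("scene")[150:330,190:400,::-1]
cv2.imwrite("pics/d3.png",cv2.convertScaleAbs(cv2.resize(a,None,fx=3.3,fy=3.3,interpolation=cv2.INTER_CUBIC),alpha=1.4))
E
```

```text
t 8.85 tcp [ 0.5165 -0.1834  0.206 ] F [ 0.28  0.54 -0.61] turn/8deg [ 0.02 -0.01 -0.01]
tcp in panel mm [-22.2 -87.8 156.3]
rock [0.5473 0.0231 0.0885] rel tool/50mm [3.99 0.77 2.53]
units [ 0.5233 -0.0775  0.0817] rel tool/50mm [ 2.07 -0.01  2.53]
zero [ 0.5384 -0.1804  0.0817] rel tool/50mm [-0.01 -0.    2.53]
```

View pics/d3.png

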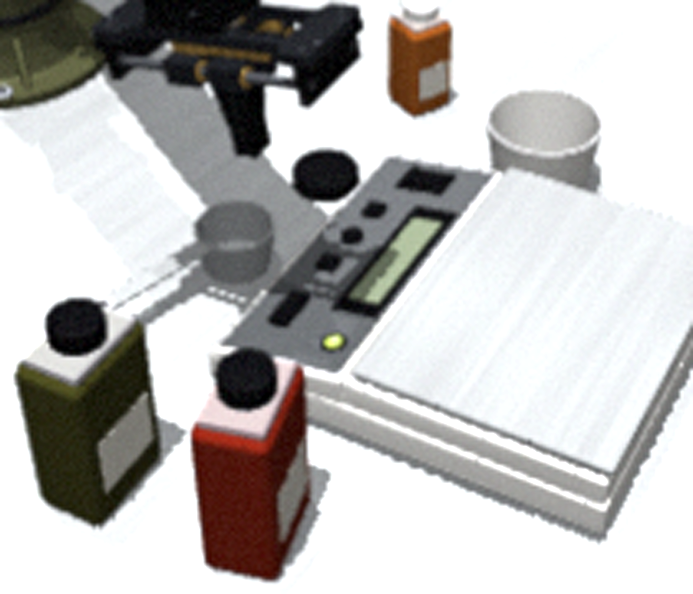

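All the loose things stand where they were, the tool is clear of everything, and the keys look up.

```bash
python3 -c "
from plant import r
print(r.hand_in())"
```

```text
the job is handed in; nothing more can be done
None
```

The scale is switched on, and the units and zero keys were each pressed fully down and let up, in that order. The last picture shows the loose things undisturbed; the job is handed in at about 9 s, and no verdict was returned.

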